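# Hang the batter ladle back between its neighbours

## Robot

A 6-joint arm with a two-finger parallel gripper is mounted at the origin on the work surface. World frame = base frame: x ahead of the robot, y to its left, z up, the work surface at z = 0. Lengths are in m, angles in rad, forces in N, time in s.
With the tool pointing down it reaches from about 0.3 to 0.875 m from the base axis. Payload 6.4 kg.
Tool frame: the origin (TCP) lies midway between the tips of the shut fingers; the grasp point (between the pads) lies 19 mm behind it (grasp_offset is the distance from the TCP to the grasp point, in m); z points along the fingers, y is the line along which they close (so a half turn about z gives the same grasp; the last joint's range is limited). The gripper opens to 85 mm and grips with 20 to 120 N. Pads are 22 mm wide; open, the fingers measure 114 mm over their backs; the gripper's body (76 mm by 85 mm) begins 54 mm behind the grasp point. The pads swing forward as they close: fully open they stand 13 mm farther back than shut.
Start: joints at [1.08, 0.181, 1.607, -0, 1.354, -0.206], TCP at [0.162, 0.552, 0.231] pointing down, gripper open.
Joint ranges: [-2.99, 2.99], [-0.89, 2.07], [0.3, 2.58], [-1.14, 4.28], [0, 2.63], [-3.12, 3.12]. Speed limits (rad/s): [2.57, 2.57, 3.01, 3.14, 3.14, 3.14].

## Interface

Orientations are given as a unit quaternion [w, x, y, z].
In Python, from bench import * gives the robot as it stands. The module is installed in compiled form; this text tells all that it offers.
- The arm moves only by the tool servo_tool, never from a script. Its argument "commands" is text: rows parted by semicolons, each of 7 numbers parted by spaces: the turn, a rotation vector about the tool's x, y, z in rad, then the shift along the tool's x, y, z in mm, then the opening, from 0 (shut) to 1 (fully open). In form: wx wy wz dx dy dz claw; .... A call has 1 to 5 rows; each row shifts and turns the commanded pose from where the row before left it, along the tool's axes as they then stand; what a row does not reach is not made up. A row lasts 1/8 s, in which the tool goes at most 62.5 mm and 10.7 degrees, less where a joint would pass 70% of its speed; a pose out of reach is approached as far as the arm can. A call with a gripper value outside its range is refused whole. The fingers move at their own pace and stop on an object; the grip force is fixed at half the most. Time passes only in rows, so rows that do not move let the fingers close. It gives the time, the measured TCP pose, the force, the opening and the grip force at its end, in the units of the state.
- get_obs(): the state, without advancing time (a new reading comes with each control period).
- camera(name): name is "scene" or "side" or "wrist"; returns the picture (480x640x3 uint8, blue, green, red); there is no depth.
- calibration(name): a dict with "fx", "fy", "cx", "cy" (pixels), "R" (3x3) and "t" (3): a world point X has camera coordinates R X + t. Camera axes: x right, y down, z forward; pixel columns grow to the right and rows downward; lengths in m; the calibration is good to about 2 mm. A picture is of the moment at which its call begins: read the wrist's pose just before it. calibration takes no time and is no camera call; for the wrist camera it gives the pose at the moment of the call.
- hand_in(): hands the job in; it is judged then, once.
The state is a dict: "time_s": time; "q": joint angles; "dq": joint speeds; "joint_efforts": joint torques, N m; "eef_pos": TCP position; "eef_rot": TCP orientation; "wrist_force": force on the tool from outside, world axes, zero at the start; "torque": the same for the moment, N m; "opening": opening from 0.0 (shut) to 1.0 (fully open); "grasp_force": force on a finger pad.
Only numpy, scipy, OpenCV 4.12 (cv2) and the standard library are available. Lean on these libraries where they do the work, as an engineer would, in place of code of your own. Each camera call takes 0.05 s, during which the arm holds its last target. There are 200 camera calls.

## Task

Take the blue-handled ladle off the rim of the steel tub and hang it on the utensil rack, in the notch of the orange cradle between the big ladle and the red scoop, bowl on the same side as theirs. Lower it, still held, down through the gap, feeling gently for the notch instead of forcing it, until you feel the hook resting on the floor of the notch, and only then let go. Leave the two hanging neighbours in their places and do not disturb the soap bottle.

Things in the scene. Friction and masses are not known exactly. Their poses are not given: they have to be found in the camera images.
- ladle: Small steel ladle, 0.1 to 0.21 kg, hung upright by its hook over the tub's near (-x) wall, bowl inside. Origin: under the hook's bridge, mid-throat, the point that rests on a bar; z up, x to the bowl's side. Hook open downwards, 10 mm wide (y), throat 12 mm (x -6 to +6), 18 mm deep: tongue 4 mm thick on the -x side, flat handle 5 by 12 mm on the +x side. Pose not reported while held.
- ladle_grip (a point): Middle of the ladle's upright blue grip, 8.5 mm along x and 46 mm above the ladle's origin. The grip is 14 mm (x) by 16 mm (y), from 20 to 72 mm above the origin: pinch it from above.
- ladle_bowl (a point): Centre of the mouth of the small ladle's bowl, 40 mm along x and 63 mm below the ladle's origin. The bowl is round, 60 mm across, its underside 103 mm below the ladle's origin.
- tub: Open steel kitchen tub that stands fast, 162 mm (x) by 176 mm (y), 140 mm high, walls 5 mm. Origin: centre of its underside, x away from the robot, z up. The ladle hangs square on its -x wall (same yaw), within 40 mm of that wall's middle, on the rim 140 mm up.
- rack: Steel utensil rack that stands fast: foot 130 by 340 mm, two posts, an upper bar along y (8 mm thick, top 155 mm above the origin) with utensils hanging on its +x side, and a lower bar (8 mm thick, top 73 mm lower) that their handles lean on. Origin: underside, below the bar's middle; y along the bar, x away from the robot. Rigid: pressing it with over 25 N is too much.
- rack_bar (a point): Mid-top of the bar, not of the notch. Clamped on the bar is an orange cradle: two jaws, each 22 mm long (y), 8 mm thick, 18 mm high, with a 14 mm notch between. Notch centre: within 9 mm of this point along y. Its floor, a rigid black pad, is set 2 to 8 mm above this point. Both unreported: feel or see. Home = ladle's origin at pad height; on a jaw it stops 18 mm above this point.
- big_ladle: Bigger steel ladle, loose, hung on the upper bar about 81 mm to one side (either) of its middle; hook, origin and axes as on the small ladle; top 16 mm above the bar. Round bowl 76 mm across, axis at x = +48 mm, from 58 to 103 mm below the origin.
- scoop: Red plastic scoop, loose, hung on the upper bar about 81 mm to the other side; hook, origin and axes as on the small ladle; top 16 mm above the bar. Square box 76 mm wide (y), x +10 to +76 mm, from 58 to 103 mm below the origin. The gap between scoop and big ladle is about 86 mm, for the small ladle's 60 mm bowl.
- soap: Green soap bottle, loose, 60 mm across, 160 mm high, beyond the work. Origin: centre of its underside.
Things that resemble listed ones, but are neither listed nor needed, are in the scene too. Leave any green look-alike of the big_ladle alone.

How it is judged:
On the way, in this order (a step that is already met when the one before it is completed fails the run):
1. the ladle is lifted off the tub (distance of ladle from where it was at the start of the episode above 0.05 m and contact force between ladle and tub below 0.05 N), for 0.1 s.
2. the hook rests on the cradle, down in the notch, while the ladle is still held (z of ladle in the frame of rack between 0.154 and 0.167 m and x of ladle in the frame of rack between -0.007 and 0.007 m and y of ladle in the frame of rack between -0.014 and 0.014 m and contact force between the fingers and ladle above 0.5 N and contact force between ladle and rack above 1 N), for 0.1 s.
At the end, for the whole second after the job is handed in: Ladle released and still, hook down in the notch (1 mm below to 12 mm above the bar's top, within 7 mm across the bar, 14 mm of its middle along it), bowl on the far side. Big ladle and scoop still, hooks within 6 mm of the bar's top, 20 mm of their start. All within 0.15 rad of upright (z of ladle in the frame of rack between 0.154 and 0.167 m and x of ladle in the frame of rack between -0.007 and 0.007 m and y of ladle in the frame of rack between -0.014 and 0.014 m and x of ladle_bowl in the frame of rack above 0.02 m and angle between each of ladle, big_ladle, scoop's own z axis and vertical below 0.15 rad and linear speed of each of ladle, big_ladle, scoop below 0.03 m/s and contact force between the fingers and ladle below 0.05 N and z of big_ladle in the frame of rack between 0.149 and 0.161 m and distance of each of big_ladle, scoop from where it was at the start of the episode below 0.02 m and z of scoop in the frame of rack between 0.149 and 0.161 m); the robot touches nothing.
It fails at once if the rack is pressed with more than 25 N by the ladle (contact force between ladle and rack above 25 N).
It fails at once if the robot itself pushes on the rack with more than 25 N (contact force between any of the fingers, the arm and rack above 25 N).
It fails at once if a hanging neighbour is pushed with more than 8 N (contact force between any of ladle, the fingers, the arm and big_ladle above 8 N or contact force between any of ladle, the fingers, the arm and scoop above 8 N).
It fails at once if a hanging neighbour is shifted more than 20 mm from its place (distance of any of big_ladle, scoop from where it was at the start of the episode above 0.02 m).
It fails at once if the soap bottle is moved more than 30 mm (distance of soap from where it was at the start of the episode above 0.03 m).
It also fails if it takes over 64 s, if anything falls off the work surface, if the arm or the gripper's body presses on something with over 40 N, if the wrist force passes 120 N, or if a joint passes its speed limit or range.

## Working session

There is one attempt and no reset: what is moved stays moved. The work goes in short steps, Python scripts to look and compute and a tool call to move; the robot and the scene stay as the last step left them, time stands still between calls to the robot, and variables do not carry over. Pictures are saved under pics/ and viewed, at most 10 in all, crops included, and the job is handed in when it is done.

Besides the shell and the picture viewer there is one more tool, called after ">>>" by a JSON object that holds its "name" and its "arguments". servo_tool: Moves the arm, as the interface text tells. Its arguments: {"type":"object","properties":{"commands":{"type":"string"}},"required":["commands"]}

```bash
mkdir -p pics
python3 - <<'E'
from bench import *
import cv2
o=get_obs();print(o)
for n in("scene","side"):
    cv2.imwrite(f"pics/{n}0.png",camera(n));print(n,calibration(n))
E
```

```text
{'time_s': 0.0, 'q': array([ 1.07967188e+00,  1.81523867e-01,  1.60806546e+00,  3.18674575e-06,
        1.35379796e+00, -2.06311100e-01]), 'dq': array([ 0.00031955,  0.001121  ,  0.00052707,  0.00219497, -0.00099003,
       -0.00197254]), 'joint_efforts': array([-3.36599633e-04, -4.44882309e+01, -3.51328933e+01, -3.87876607e-04,
        9.16921970e-03, -1.64529058e-05]), 'eef_pos': array([0.16127178, 0.55131716, 0.23036606]), 'eef_rot': array([-3.08068358e-04,  1.41926121e-01,  9.89876846e-01, -8.42775506e-04]), 'wrist_force': array([-0.86892649,  0.30551105, -0.45593751]), 'torque': array([ 0.01254996,  0.00969163, -0.06450862]), 'grasp_force': 0.0, 'opening': 1.000873506686086}
scene {'fx': 567.6056403418639, 'fy': 567.6056403418639, 'cx': 320.3213084119487, 'cy': 232.25502529341645, 'R': array([[ 0.69178037,  0.72186848, -0.01859628],
       [ 0.46884811, -0.46859445, -0.74873272],
       [-0.54920066,  0.50923977, -0.66261111]]), 't': array([-0.44751981, -0.18048932,  1.47892656])}
side {'fx': 594.5530506326563, 'fy': 594.5530506326563, 'cx': 327.2877093593431, 'cy': 240.37430003670292, 'R': array([[-0.95611593, -0.29211767,  0.02257438],
       [-0.20269233,  0.60384859, -0.77089734],
       [ 0.21156122, -0.74164287, -0.63655926]]), 't': array([0.61377798, 0.21675449, 1.06755904])}
```

View pics/scene0.png

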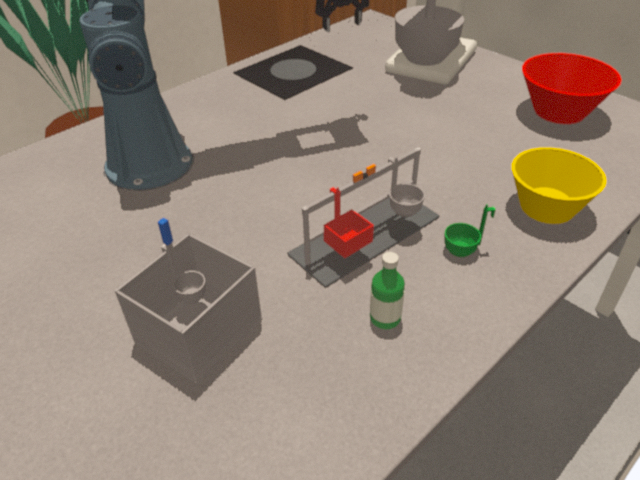

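View pics/side0.png

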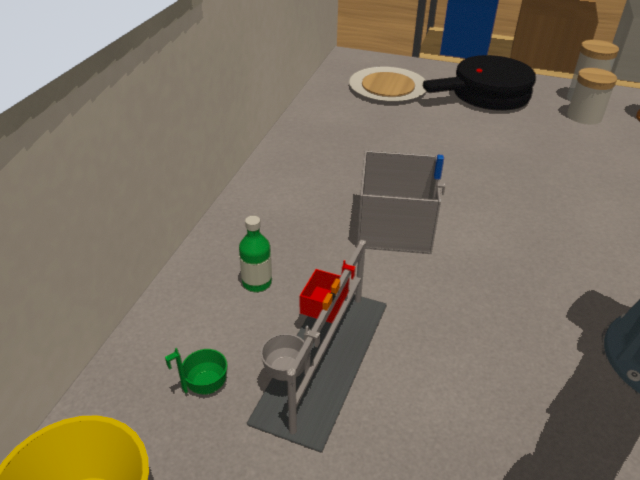

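The blue-handled ladle is on the tub wall: grip near (165,232) in scene and (439,166) in side. It is the only blue-handled utensil there. The green ladle at (462,240) in scene is the decoy. The orange cradle is at (364,174) in scene and (331,293) in side. I'll confirm in enlarged crops.

Run:
```python
import cv2,numpy as np
s=cv2.imread("pics/scene0.png");d=cv2.imread("pics/side0.png")
def c(i,x,y,w,h,k):return cv2.resize(i[y:y+h,x:x+w],None,fx=k,fy=k,interpolation=cv2.INTER_CUBIC)
# tub: scene(110,210,150,180)x? ; 
a=np.hstack([c(s,115,210,100,150,4),c(d,350,145,100,150,4)]);cv2.imwrite("pics/tub.png",a)
b=np.hstack([c(s,290,145,160,140,2.5),c(d,245,235,160,140,2.5)]);
b=np.vstack([b,np.hstack([c(s,340,155,50,30,8)[:240],c(d,310,270,50,30,8)])]);cv2.imwrite("pics/rack.png",b);print(a.shape,b.shape)
```

```text
(600, 800, 3) (590, 800, 3)
```

View pics/tub.png

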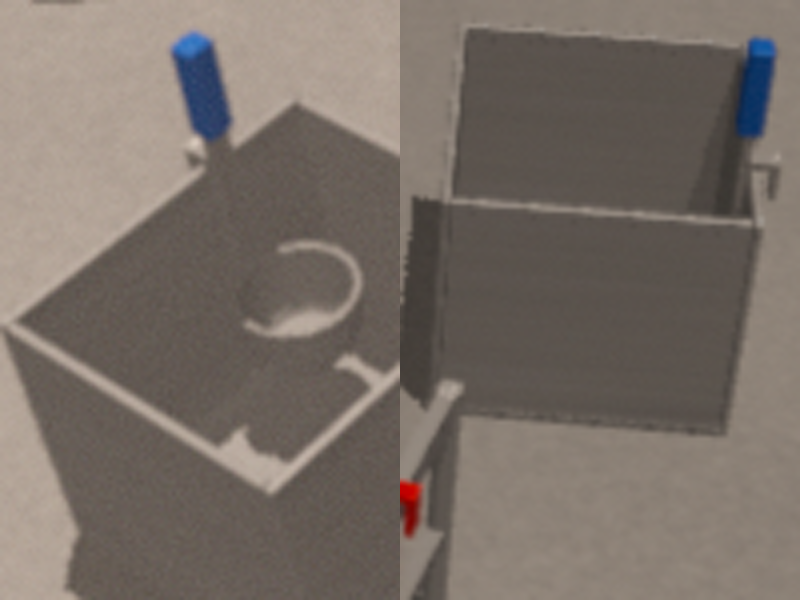

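View pics/rack.png

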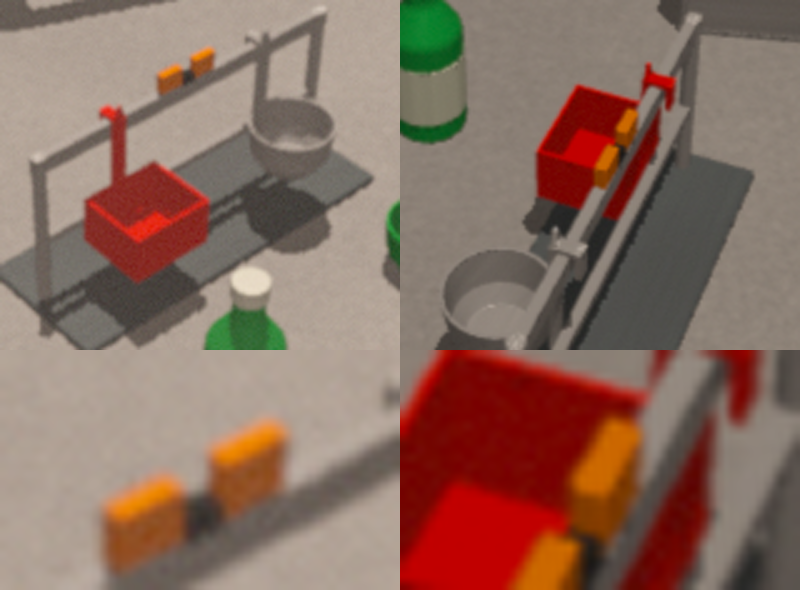

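The crops confirm the ladle: blue grip upright over the tub's near wall, tongue outside, bowl inside. In the rack crops, the red scoop is at the -y end, the big steel ladle at the +y end, and the orange cradle with its black pad sits between them.

```bash
cat > h.py <<'E'
import numpy as np,cv2
from scipy.optimize import least_squares
def tri(obs):  # obs: list of (cal,u,v)
    Ps=[np.array([[c['fx'],0,c['cx']],[0,c['fy'],c['cy']],[0,0,1]])@np.c_[c['R'],c['t']] for c,_,_ in obs]
    A=np.vstack([[u*P[2]-P[0],v*P[2]-P[1]] for P,(_,u,v) in zip(Ps,obs)])
    X=np.linalg.svd(A)[2][3];X=X[:3]/X[3]
    r=[np.round((P@np.r_[X,1])[:2]/(P@np.r_[X,1])[2]-[u,v],1) for P,(_,u,v) in zip(Ps,obs)]
    return X,r
def proj(c,X):
    p=np.asarray(c['R'])@X+c['t'];return np.array([c['fx']*p[0]/p[2]+c['cx'],c['fy']*p[1]/p[2]+c['cy']])
E
python3 - <<'E'
from bench import *
from h import *
S,D=calibration("scene"),calibration("side")
f=lambda x,y:(S,115+x/4,210+y/4); g=lambda x,y:(D,350+(x-400)/4,145+y/4)
f2=lambda x,y:(S,290+x/2.5,145+y/2.5); g2=lambda x,y:(D,245+(x-400)/2.5,235+y/2.5)
for n,a,b in [("c--",f(8,322),g(745,45)),("c-+",f(297,103),g(757,223)),("c+-",f(270,492),g(465,27)),
 ("gt",f(193,43),g(762,43)),("gb",f(213,133),g(750,134)),
 ("b-",f2(38,160),g2(695,18)),("b+",f2(320,12),g2(515,342)),
 ("jaw-",(S,358,173.1),(D,335.4,282.7)),("jaw+",(S,371,166.7),g2(605,158)),
 ("scooptop",f2(112,112),g2(658,77)),("bigtop",f2(258,38),g2(572,246)),("soapcap",f2(251,272),(D,253,220))]:
    X,r=tri([a,b]);print(n,X.round(4),r)
E
```

```text
c-- [ 0.4921 -0.3225  0.1403] [array([-1. , -0.8]), array([-0.7,  0.5])]
c-+ [ 0.4601 -0.1573  0.1386] [array([-1. , -0.7]), array([-0.9,  0.6])]
c+- [ 0.645  -0.2938  0.1384] [array([-0.9, -0.5]), array([-0.6,  0.3])]
gt [ 0.4753 -0.2051  0.2129] [array([-1. , -0.7]), array([-0.8,  0.5])]
gb [ 0.4734 -0.2057  0.1592] [array([-0.7, -0.5]), array([-0.5,  0.4])]
b- [0.5697 0.0354 0.1539] [array([-1. , -0.5]), array([-1. ,  0.4])]
b+ [0.5948 0.3448 0.1538] [array([-0.5, -0.1]), array([-0.6,  0.2])]
jaw- [0.581  0.1707 0.1738] [array([-0.4, -0.1]), array([-0.4,  0.1])]
jaw+ [0.5836 0.2068 0.1725] [array([-0.2, -0.1]), array([-0.2,  0.1])]
scooptop [0.5754 0.1113 0.1611] [array([-0.3, -0.1]), array([-0.3,  0.1])]
bigtop [0.5858 0.2715 0.1586] [array([-1. , -0.3]), array([-1.3,  0.4])]
soapcap [0.7738 0.0484 0.1641] [array([-0.1, -0. ]), array([-0.1,  0. ])]
```

>>> {"name": "servo_tool", "arguments": {"commands": "0 0 0 -34 -42.5 -10 1;0 0 0 -34 -42.5 -10 1;0 0 0 -34 -42.5 -10 1;0 0 0 -34 -42.5 -10 1;0 0 0 -34 -42.5 -10 1"}}

```text
time_s: 0.72
eef_pos: [0.2651, 0.2985, 0.2813]
eef_rot: [0.0, 0.142, 0.99, -0.0]
wrist_force: [1.1, -1.4, -0.1]
opening: 1.002
grasp_force: 0.0
```

>>> {"name": "servo_tool", "arguments": {"commands": "0 0 0 -34 -42.5 0 1;0 0 0 -34 -42.5 0 1;0 0 0 -34 -42.5 0 1;0 0 0 -34 -42.5 0 1;0 0 0 -34 -42.5 0 1"}}

```text
time_s: 1.35
eef_pos: [0.3686, 0.0467, 0.2813]
eef_rot: [0.0, 0.142, 0.99, 0.0]
wrist_force: [0.6, 0.8, -0.1]
opening: 1.002
grasp_force: 0.0
```

>>> {"name": "servo_tool", "arguments": {"commands": "0 0 0.18 0 0 0 1;0 0 0.18 0 0 0 1;0 0 0.18 0 0 0 1;0 0 0.18 0 0 0 1;0 0 0.18 0 0 0 1"}}

```text
time_s: 1.98
eef_pos: [0.3682, 0.0485, 0.2809]
eef_rot: [-0.0, 0.561, 0.828, -0.0]
wrist_force: [0.3, -1.1, -0.5]
opening: 0.999
grasp_force: 0.0
```

>>> {"name": "servo_tool", "arguments": {"commands": "0 0 0.1 0 0 0 1;0 0 0.089 0 0 0 1;0 0 0 -50 10 0 1;0 0 0 -50 10 0 1;0 0 0 -50 10 0 1"}}

```text
time_s: 2.6
eef_pos: [0.4275, -0.0941, 0.2811]
eef_rot: [-0.0, 0.634, 0.773, 0.0]
wrist_force: [0.8, 0.1, 0.1]
opening: 0.999
grasp_force: 0.0
```

>>> {"name": "servo_tool", "arguments": {"commands": "0 0 0 -50 10 0 1;0 0 0 -50 10 0 1;0 0 0 -19 6 0 1;0 0 0 0 0 0 1"}}

```text
time_s: 3.1
eef_pos: [0.4759, -0.2047, 0.2806]
eef_rot: [-0.001, 0.635, 0.773, 0.0]
wrist_force: [0.0, 1.0, 0.8]
opening: 1.004
grasp_force: 0.0
```

Run:
```python
from bench import *
from h import *
c=calibration("wrist");i=camera("wrist");cv2.imwrite("pics/w1.png",i)
np.save("w1.npy",c,allow_pickle=True)
o=get_obs();print(o['eef_pos'],o['eef_rot'],o['wrist_force'],-c['R'].T@c['t'],c['R'])
for n,X in dict(gt=[.4753,-.2051,.2129],origin=[.467,-.207,.14],tcp=o['eef_pos']).items():print(n,proj(c,np.array(X)))
```

```text
[ 0.47562145 -0.2036908   0.28070597] [-9.45801019e-04  6.34231780e-01  7.73142381e-01  1.15832180e-04] [ 0.23246225 -0.50044122  0.21851172] [ 0.4600472  -0.12261322  0.42384566] [[ 9.80864692e-01  1.94690238e-01 -4.08413584e-04]
 [ 1.84446002e-01 -9.28577819e-01  3.22060408e-01]
 [ 6.23227738e-02 -3.15973013e-01 -9.46719033e-01]]
gt [320.90671502 261.79811963]
origin [310.38039725 227.35646482]
tcp [321.54943958 317.87398139]
```

View pics/w1.png

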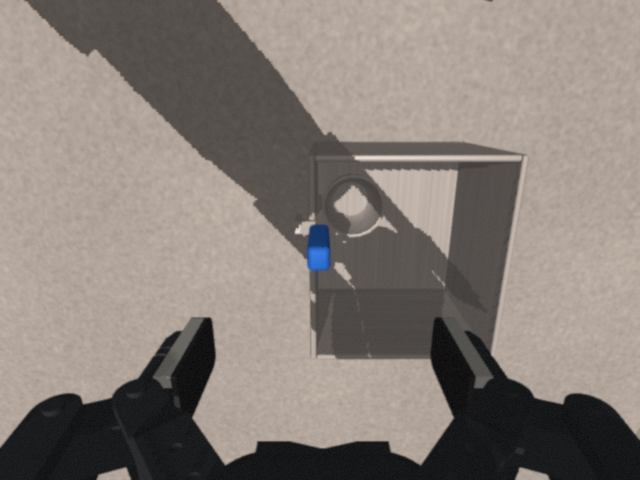

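The wrist view shows the blue grip's top face at (318,260), within about 3 px of my prediction (321,262). The bowl is inside the tub and the wall is parallel to the image columns. I'll descend and pinch along the ladle's x.

>>> {"name": "servo_tool", "arguments": {"commands": "0 0 0 -0.5 -1 -0 1;0 0 0 0 0 40 1;0 0 0 0 0 40 1;0 0 0 0 0 21 1;0 0 0 0 0 10 1"}}

```text
time_s: 3.78
eef_pos: [0.4744, -0.2035, 0.1693]
eef_rot: [-0.001, 0.634, 0.774, -0.0]
wrist_force: [-0.1, -0.3, -0.3]
opening: 1.002
grasp_force: 0.0
```

>>> {"name": "servo_tool", "arguments": {"commands": "0 0 0 0 0 0 0.5;0 0 0 0 0 0 0.3;0 0 0 0 0 0 0.2;0 0 0 0 0 0 0.1;0 0 0 0 0 0 0"}}

```text
time_s: 4.4
eef_pos: [0.4752, -0.2055, 0.1711]
eef_rot: [0.0, 0.634, 0.773, -0.0]
wrist_force: [-2.4, 0.8, 4.5]
opening: 0.155
grasp_force: 58.5
```

>>> {"name": "servo_tool", "arguments": {"commands": "0 0 0 0 0 0 0;0 0 0 0 0 0 0;0 0 0 0 0 0 0;0 0 0 0 0 0 0"}}

```text
time_s: 4.9
eef_pos: [0.4753, -0.2054, 0.1711]
eef_rot: [0.0, 0.634, 0.773, -0.0]
wrist_force: [-3.0, 0.6, 5.6]
opening: 0.157
grasp_force: 58.5
```

>>> {"name": "servo_tool", "arguments": {"commands": "0 0 0 0 0 -10 0;0 0 0 0 0 -20 0;0 0 0 0 0 -30 0;0 0 0 0 0 -30 0;0 0 0 0 0 -30 0"}}

```text
time_s: 5.52
eef_pos: [0.475, -0.2049, 0.2915]
eef_rot: [-0.0, 0.634, 0.773, 0.0]
wrist_force: [0.2, 0.0, -1.3]
opening: 0.159
grasp_force: 58.3
```

>>> {"name": "servo_tool", "arguments": {"commands": "0 0 0 0 0 -30 0;0 0 0 0 0 -10 0;0 0 0 0 0 0 0;0 0 0 0 0 0 0"}}

```text
time_s: 6.02
eef_pos: [0.4746, -0.2047, 0.3287]
eef_rot: [-0.001, 0.634, 0.773, -0.0]
wrist_force: [-0.0, -0.0, -1.0]
opening: 0.152
grasp_force: 58.4
```

Run:
```python
from bench import *
from h import *
o=get_obs();print(o['eef_pos'],o['eef_rot'],o['wrist_force'],o['torque'])
c=calibration("scene");d=calibration("side");a=camera("scene");b=camera("side")
p=proj(c,o['eef_pos']);q=proj(d,o['eef_pos']);print(p,q)
P=[]
for i,(u,v) in((a,p),(b,q)):
    x,y=int(u)-50,int(v)-40;print(x,y);P.append(cv2.resize(i[y:y+150,x:x+100],None,fx=4,fy=4,interpolation=cv2.INTER_CUBIC))
cv2.imwrite("pics/held.png",np.hstack(P))
```

```text
[ 0.47457429 -0.20468627  0.32868506] [-1.28140852e-03  6.34158576e-01  7.73201951e-01 -4.85018350e-05] [-0.02766826 -0.03469803 -1.04423925] [-0.02421429  0.05207998  0.03217431]
[147.37473015 163.75183336] [448.94738812 103.09360844]
97 123
398 63
```

View pics/held.png

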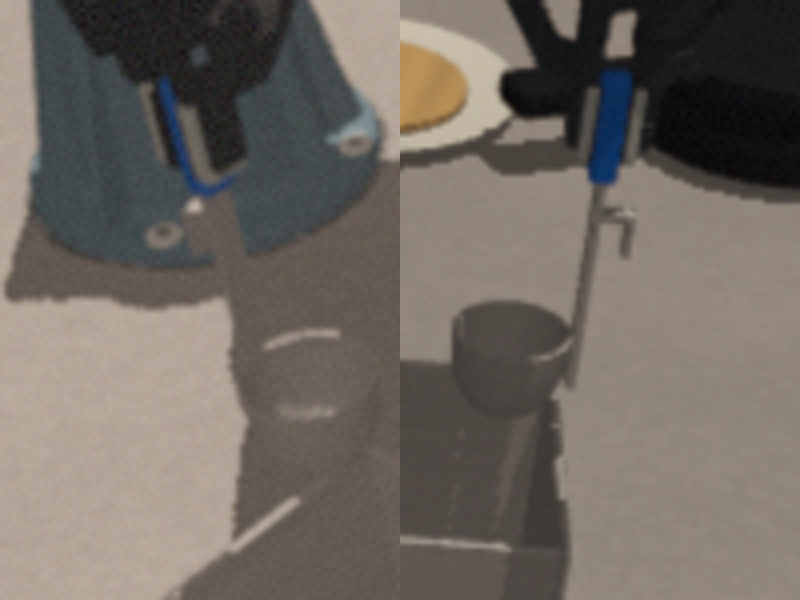

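Run:
```python
from bench import *
from h import *
S,D=calibration("scene"),calibration("side");o=get_obs();T=o['eef_pos']
y=np.array([np.cos(.19),np.sin(.19),0]);x=np.array([-y[1],y[0],0])
w=np.load("w1.npy",allow_pickle=True).item()
print("grip top at tub, 3 views",tri([(S,163.25,220.75),(D,440.5,155.75),(w,318,260)]))
for n,a,b in(("gb",(S,148.75,169.25),(D,448.5,108.5)),("bowl",(S,174,216),(D,427,147.5))):
    X,r=tri([a,b]);d=X-T;print(n,X.round(4),r,"ladle x,y,z rel TCP mm:",(1000*np.array([d@y,d@x,d[2]])).round(1))
```

```text
grip top at tub, 3 views (array([ 0.47480363, -0.20486295,  0.21270771]), [array([-1. , -0.8]), array([-0.6,  0.7]), array([2.2, 1.2])])
gb [ 0.4738 -0.2046  0.3177] [array([-0., -0.]), array([-0.,  0.])] ladle x,y,z rel TCP mm: [ -0.8   0.3 -11.1]
bowl [ 0.5024 -0.1954  0.2327] [array([-0.4, -0.3]), array([-0.3,  0.2])] ladle x,y,z rel TCP mm: [ 29.    3.9 -96.1]
```

>>> {"name": "servo_tool", "arguments": {"commands": "0 0 0.09 0 0 -15 0;0 0 0.09 0 0 -15 0;0 0 0.091 0 0 0 0;0 0 0 30 12 0 0;0 0 0 45 12 0 0"}}

```text
time_s: 6.75
eef_pos: [0.5046, -0.132, 0.3592]
eef_rot: [-0.001, 0.734, 0.68, -0.0]
wrist_force: [0.5, 0.1, -1.9]
opening: 0.156
grasp_force: 58.5
```

>>> {"name": "servo_tool", "arguments": {"commands": "0 0 0 50 12 0 0;0 0 0 50 12 0 0;0 0 0 50 12 0 0;0 0 0 50 12 0 0;0 0 0 40 12 0 0"}}

```text
time_s: 7.38
eef_pos: [0.5822, 0.105, 0.3592]
eef_rot: [-0.001, 0.732, 0.681, -0.0]
wrist_force: [0.6, -0.1, -0.7]
opening: 0.151
grasp_force: 58.5
```

>>> {"name": "servo_tool", "arguments": {"commands": "0 0 0 26 0 0 0;0 0 0 0 0 0 0;0 0 0 0 0 0 0"}}

```text
time_s: 7.75
eef_pos: [0.5839, 0.1283, 0.3595]
eef_rot: [-0.0, 0.733, 0.68, -0.001]
wrist_force: [-0.7, -0.6, -1.2]
opening: 0.15
grasp_force: 58.6
```

Run:
```python
from bench import *
from h import *
o=get_obs();c=calibration("wrist");i=camera("wrist");cv2.imwrite("pics/w2.png",i);np.save("w2.npy",c,allow_pickle=True)
print(o['time_s'],o['eef_pos'],o['eef_rot'],o['wrist_force'],c['fx'])
for X in([.581,.1707,.1738],[.5836,.2068,.1725],[.5823,.1888,.158]):print(proj(c,np.array(X)))
```

```text
7.75 [0.58386937 0.12825169 0.35951889] [-2.58221130e-04  7.32800753e-01  6.80442912e-01 -6.57158400e-04] [-0.65639377 -0.64725792 -1.22147305] 381.0065173691822
[315.38722607 163.97920751]
[315.06240317 119.31993898]
[315.54982629 140.67226904]
```

View pics/w2.png

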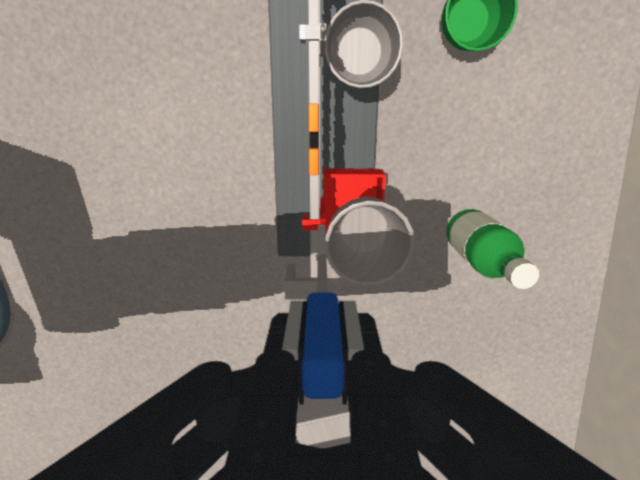

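Wrist view: black pad at (314,140) against a prediction of (315.5,140.7). The jaws run from row 103 to 175, the gap between scoop and big ladle is free, and the bar lines up with the columns. I'll move above the notch and down to a pre-insert height.

>>> {"name": "servo_tool", "arguments": {"commands": "0 0 0 30 1.5 0 0;0 0 0 30.5 0 0 0;0 0 0 0 0 40 0;0 0 0 0 0 40 0;0 0 0 0 0 25 0"}}

```text
time_s: 8.43
eef_pos: [0.5892, 0.1876, 0.2528]
eef_rot: [-0.001, 0.733, 0.68, -0.001]
wrist_force: [0.5, 0.1, -1.1]
opening: 0.157
grasp_force: 58.6
```

>>> {"name": "servo_tool", "arguments": {"commands": "0 0 0 0 0 7 0;0 0 0 0 0 0 0;0 0 0 0 0 0 0;0 0 0 0 0 0 0"}}

```text
time_s: 8.93
eef_pos: [0.5907, 0.189, 0.2497]
eef_rot: [0.001, 0.733, 0.68, 0.001]
wrist_force: [0.3, 0.3, -1.2]
opening: 0.156
grasp_force: 58.6
```

Run:
```python
from bench import *
from h import *
o=get_obs();c=calibration("wrist");i=camera("wrist");a=camera("scene");b=camera("side");S,D=calibration("scene"),calibration("side")
print(o['time_s'],o['eef_pos'],o['eef_rot'],o['wrist_force'])
n=np.array([.582,.1895,.18])
P=[]
for k,im,s in((c,i,1.6),(S,a,4),(D,b,4)):
    u,v=proj(k,n).astype(int);w,h=(800//3)/s,600/s
    x,y=int(max(0,u-w/2)),int(max(0,v-h/2));print(x,y,s,proj(k,n))
    r=cv2.resize(im[y:y+int(h),x:x+int(w)],None,fx=s,fy=s,interpolation=cv2.INTER_CUBIC)[:600];r=cv2.copyMakeBorder(r,0,600-r.shape[0],0,0,0);P.append(r);print(r.shape)
cv2.imwrite("pics/pre.png",np.hstack(P))
```

```text
8.925 [0.59074039 0.18900901 0.24970455] [6.84689910e-04 7.32814012e-01 6.80428030e-01 9.22482081e-04] [ 0.33217964  0.29525052 -1.15358097]
223 72 1.6 [307.23190285 260.41822661]
(600, 266, 3)
330 91 4 [364.54178086 166.73558571]
(600, 264, 3)
297 212 4 [331.11698673 287.69075397]
(600, 264, 3)
```

View pics/pre.png

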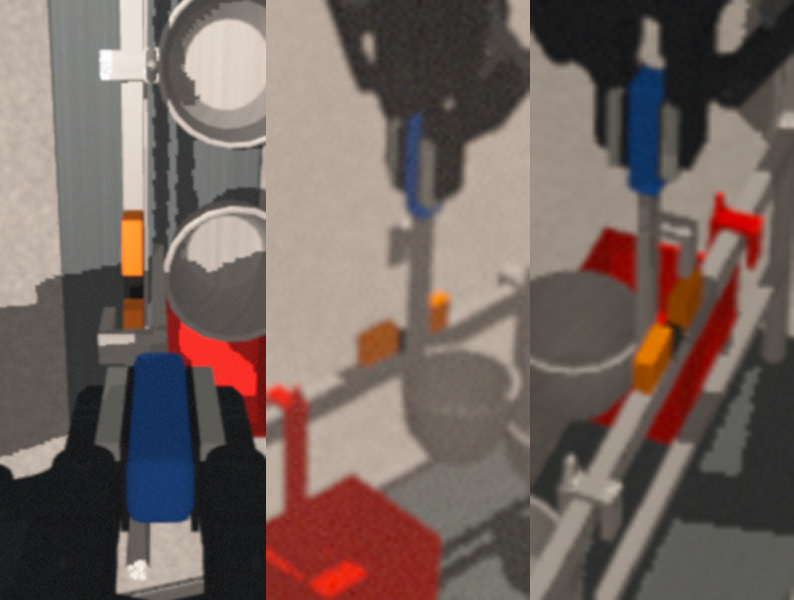

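The wrist crop shows the hook throat centred over the bar but seen nearer the camera, so the bar lies about 1 mm further to -x. The scene and side panels show the ladle upright with the hook above the notch and the bowl in the free gap. I'll shift 1 mm and lower.

>>> {"name": "servo_tool", "arguments": {"commands": "0 0 0 0 -1 5 0;0 0 0 0 0 8 0;0 0 0 0 0 8 0;0 0 0 0 0 3 0;0 0 0 0 0 0 0"}}

```text
time_s: 9.7
eef_pos: [0.5889, 0.1891, 0.2238]
eef_rot: [-0.0, 0.733, 0.68, -0.0]
wrist_force: [-0.5, 0.5, -2.0]
opening: 0.156
grasp_force: 58.6
```

>>> {"name": "servo_tool", "arguments": {"commands": "0 0 0 0 0 1.5 0;0 0 0 0 0 1.5 0;0 0 0 0 0 1.5 0;0 0 0 0 0 0 0;0 0 0 0 0 0 0"}}

```text
time_s: 10.32
eef_pos: [0.5891, 0.1891, 0.2198]
eef_rot: [0.0, 0.733, 0.68, 0.0]
wrist_force: [-0.3, -0.5, -1.3]
opening: 0.158
grasp_force: 58.6
```

>>> {"name": "servo_tool", "arguments": {"commands": "0 0 0 0 0 2 0;0 0 0 0 0 2 0;0 0 0 0 0 0 0;0 0 0 0 0 0 0"}}

```text
time_s: 10.82
eef_pos: [0.5891, 0.1891, 0.2158]
eef_rot: [-0.0, 0.733, 0.68, -0.0]
wrist_force: [-0.0, 0.1, -1.9]
opening: 0.153
grasp_force: 58.6
```

>>> {"name": "servo_tool", "arguments": {"commands": "0 0 0 0 0 2 0;0 0 0 0 0 2 0;0 0 0 0 0 2 0;0 0 0 0 0 0 0;0 0 0 0 0 0 0"}}

```text
time_s: 11.45
eef_pos: [0.5891, 0.1891, 0.2098]
eef_rot: [0.0, 0.733, 0.68, 0.0]
wrist_force: [-0.4, 0.4, -1.1]
opening: 0.159
grasp_force: 58.6
```

>>> {"name": "servo_tool", "arguments": {"commands": "0 0 0 0 0 1 0;0 0 0 0 0 1 0;0 0 0 0 0 1 0;0 0 0 0 0 1 0;0 0 0 0 0 0 0"}}

```text
time_s: 12.08
eef_pos: [0.589, 0.1891, 0.2057]
eef_rot: [-0.0, 0.733, 0.68, -0.0]
wrist_force: [0.2, -0.5, -1.3]
opening: 0.156
grasp_force: 58.6
```

>>> {"name": "servo_tool", "arguments": {"commands": "0 0 0 0 0 1 0;0 0 0 0 0 1 0;0 0 0 0 0 0 0;0 0 0 0 0 0 0"}}

```text
time_s: 12.58
eef_pos: [0.5891, 0.1891, 0.2038]
eef_rot: [-0.0, 0.733, 0.68, 0.0]
wrist_force: [-0.8, 0.3, -1.1]
opening: 0.158
grasp_force: 58.6
```

>>> {"name": "servo_tool", "arguments": {"commands": "0 0 0 0 0 1 0;0 0 0 0 0 1 0;0 0 0 0 0 0 0;0 0 0 0 0 0 0"}}

```text
time_s: 13.08
eef_pos: [0.5891, 0.1891, 0.2018]
eef_rot: [-0.0, 0.733, 0.68, -0.0]
wrist_force: [1.0, 0.4, -2.0]
opening: 0.154
grasp_force: 58.6
```

>>> {"name": "servo_tool", "arguments": {"commands": "0 0 0 0 0 1 0;0 0 0 0 0 1 0;0 0 0 0 0 0 0;0 0 0 0 0 0 0"}}

```text
time_s: 13.58
eef_pos: [0.5891, 0.1891, 0.1998]
eef_rot: [0.0, 0.733, 0.68, 0.0]
wrist_force: [0.2, 0.3, -2.0]
opening: 0.159
grasp_force: 58.6
```

>>> {"name": "servo_tool", "arguments": {"commands": "0 0 0 0 0 1 0;0 0 0 0 0 1 0;0 0 0 0 0 0 0;0 0 0 0 0 0 0"}}

```text
time_s: 14.08
eef_pos: [0.5891, 0.1891, 0.1978]
eef_rot: [-0.0, 0.733, 0.68, -0.0]
wrist_force: [0.7, -0.0, -1.5]
opening: 0.158
grasp_force: 58.6
```

>>> {"name": "servo_tool", "arguments": {"commands": "0 0 0 0 0 1 0;0 0 0 0 0 1 0;0 0 0 0 0 0 0;0 0 0 0 0 0 0"}}

```text
time_s: 14.58
eef_pos: [0.5891, 0.1891, 0.1958]
eef_rot: [-0.0, 0.733, 0.68, -0.0]
wrist_force: [0.0, -0.9, -1.0]
opening: 0.156
grasp_force: 58.6
```

>>> {"name": "servo_tool", "arguments": {"commands": "0 0 0 0 0 1 0;0 0 0 0 0 0 0;0 0 0 0 0 0 0"}}

```text
time_s: 14.95
eef_pos: [0.5891, 0.1891, 0.1948]
eef_rot: [0.0, 0.733, 0.68, -0.0]
wrist_force: [0.4, 0.1, -0.6]
opening: 0.155
grasp_force: 58.6
```

>>> {"name": "servo_tool", "arguments": {"commands": "0 0 0 0 0 1 0;0 0 0 0 0 0 0;0 0 0 0 0 0 0"}}

```text
time_s: 15.32
eef_pos: [0.5891, 0.1891, 0.1938]
eef_rot: [-0.0, 0.733, 0.68, -0.0]
wrist_force: [0.1, -0.7, -1.6]
opening: 0.156
grasp_force: 58.6
```

>>> {"name": "servo_tool", "arguments": {"commands": "0 0 0 0 0 1 0;0 0 0 0 0 0 0;0 0 0 0 0 0 0"}}

```text
time_s: 15.7
eef_pos: [0.589, 0.1891, 0.1928]
eef_rot: [-0.0, 0.733, 0.68, -0.0]
wrist_force: [0.5, 0.2, -2.0]
opening: 0.156
grasp_force: 58.7
```

>>> {"name": "servo_tool", "arguments": {"commands": "0 0 0 0 0 1 0;0 0 0 0 0 0 0;0 0 0 0 0 0 0"}}

```text
time_s: 16.08
eef_pos: [0.5892, 0.1891, 0.1926]
eef_rot: [0.0, 0.733, 0.681, 0.0]
wrist_force: [-2.5, -0.1, 5.2]
opening: 0.156
grasp_force: 59.5
```

>>> {"name": "servo_tool", "arguments": {"commands": "0 0 0 0 0 0.7 0;0 0 0 0 0 0 0;0 0 0 0 0 0 0"}}

```text
time_s: 16.45
eef_pos: [0.5893, 0.1891, 0.1926]
eef_rot: [0.0, 0.733, 0.68, 0.0]
wrist_force: [-4.1, -0.9, 9.1]
opening: 0.157
grasp_force: 60.1
```

Contact: the wrist reads about +9 N up, roughly 10 N above baseline, at TCP z 0.1926. That puts the hook about 6 to 7 mm above the bar, which is pad height and well below jaw height. I'll ease off slightly and release.

>>> {"name": "servo_tool", "arguments": {"commands": "0 0 0 0 0 -0.7 0;0 0 0 0 0 0 0;0 0 0 0 0 0 0"}}

```text
time_s: 16.82
eef_pos: [0.5892, 0.1891, 0.1926]
eef_rot: [0.0, 0.733, 0.681, 0.0]
wrist_force: [-2.9, -0.5, 6.7]
opening: 0.153
grasp_force: 59.5
```

>>> {"name": "servo_tool", "arguments": {"commands": "0 0 0 0 0 0 0.2;0 0 0 0 0 0 0.25;0 0 0 0 0 0 0.35;0 0 0 0 0 0 0.5;0 0 0 0 0 0 0.6"}}

```text
time_s: 17.45
eef_pos: [0.5891, 0.1891, 0.1917]
eef_rot: [-0.0, 0.733, 0.68, -0.0]
wrist_force: [-0.3, -0.2, 0.4]
opening: 0.598
grasp_force: 0.0
```

>>> {"name": "servo_tool", "arguments": {"commands": "0 0 0 0 0 0 0.7;0 0 0 0 0 0 0.7;0 0 0 0 0 0 0.7"}}

```text
time_s: 17.82
eef_pos: [0.5891, 0.1891, 0.1918]
eef_rot: [-0.0, 0.733, 0.68, -0.0]
wrist_force: [0.6, 0.2, 0.9]
opening: 0.705
grasp_force: 0.0
```

Run:
```python
from bench import *
from h import *
o=get_obs();print(o['time_s'],o['eef_pos'],o['wrist_force'],o['opening'],o['grasp_force'])
P=[]
for n in("scene","side"):
    k=calibration(n);im=camera(n);u,v=proj(k,np.array([.582,.1895,.16])).astype(int)
    P.append(cv2.resize(im[v-75:v+75,u-50:u+50],None,fx=4,fy=4,interpolation=cv2.INTER_CUBIC))
cv2.imwrite("pics/rel.png",np.hstack(P))
```

```text
17.825 [0.58906159 0.18908159 0.19178144] [0.62692502 0.15217402 0.91831057] 0.7050568919981561 0.0
```

View pics/rel.png

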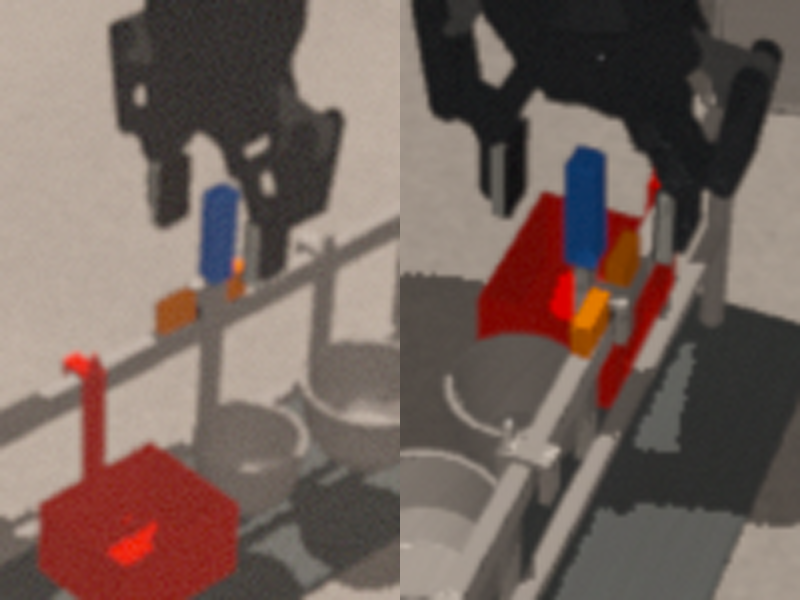

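The ladle stands upright with its hook in the notch between the orange jaws, at about (215,290) in the scene panel. Both fingers are clear of it. Retreating straight up.

>>> {"name": "servo_tool", "arguments": {"commands": "0 0 0 0 0 -10 0.7;0 0 0 0 0 -30 0.7;0 0 0 0 0 -40 0.7;0 0 0 0 0 -40 0.7;0 0 0 0 0 0 0.7"}}

```text
time_s: 18.55
eef_pos: [0.5911, 0.1894, 0.3174]
eef_rot: [0.003, 0.733, 0.68, 0.004]
wrist_force: [0.1, 0.4, -0.5]
opening: 0.701
grasp_force: 0.0
```

>>> {"name": "servo_tool", "arguments": {"commands": "0 0 0 0 -40 0 0.7;0 0 0 0 -40 0 0.7;0 0 0 0 0 0 0.7;0 0 0 0 0 0 0.7;0 0 0 0 0 0 0.7"}}

```text
time_s: 19.18
eef_pos: [0.5101, 0.1948, 0.3116]
eef_rot: [0.0, 0.733, 0.68, -0.0]
wrist_force: [0.4, -0.4, 0.3]
opening: 0.706
grasp_force: 0.0
```

Run:
```python
from bench import *
from h import *
P=[]
for n in("scene","side"):
    k=calibration(n);im=camera(n);u,v=proj(k,np.array([.582,.1895,.16])).astype(int)
    P.append(cv2.resize(im[v-90:v+90,u-70:u+70],None,fx=2.8,fy=2.8,interpolation=cv2.INTER_CUBIC))
cv2.imwrite("pics/end.png",np.hstack(P))
```

```text
(no output)
```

View pics/end.png

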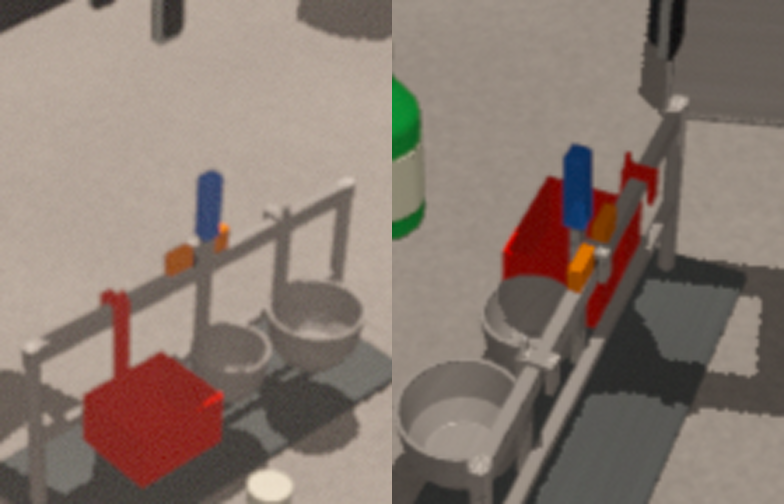

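The ladle hangs upright in the notch, bowl on the far side, with both neighbours in place and the gripper clear.

```bash
python3 -c "
from bench import *
print(hand_in())"
```

```text
the job is handed in; nothing more can be done
None
```

The blue-handled ladle now hangs in the cradle's notch, bowl on the far side; I released it only after feeling the notch floor (about 10 N), the neighbours and soap looked undisturbed, and the job was handed in at about 19 s with no verdict returned.

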